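# Show a soldered copper finial stem to the inspection camera

### The arm

A 6-joint arm with a two-finger parallel gripper is mounted at the origin on the work surface. World frame = base frame: x ahead of the robot, y to its left, z up, the work surface at z = 0. Lengths are in m, angles in rad, forces in N, time in s.
With the tool pointing down it reaches from about 0.3 to 0.775 m from the base axis. Payload 14.6 kg.
Tool frame: the origin (TCP) lies at the very end of the fingers, on their centre line; the grasp point (between the pads) lies 19 mm behind it; z points along the fingers, y is the line along which they close (so a half turn about z gives the same grasp; the last joint's range is limited). The gripper opens to 94 mm and grips with 3 to 60 N. Pads are 16 mm wide; open, the fingers measure 119 mm over their backs; the gripper's body (75 mm by 177 mm) begins 78 mm behind the grasp point.
Start: joints at [-1.288, 0.3, 1.521, -0, 1.321, -0.067], TCP at [0.188, -0.517, 0.205] pointing down, gripper open.
Joint ranges: [-3.03, 3.03], [-0.79, 2.21], [0.23, 2.52], [-1.04, 4.18], [0, 3.07], [-2.55, 2.55]. Speed limits (rad/s): [2.22, 2.22, 2.57, 3.14, 3.14, 3.14].

### API

Orientations are given as [roll, pitch, yaw] about the fixed x, y, z axes, in that order (R = Rz(yaw) Ry(pitch) Rx(roll)).
In Python, from station import status, vision, order, silhouettes gives the robot as it stands. The module is installed in compiled form; this text tells all that it offers.
- The arm moves only by the shell command python3 -m pendant 'ROWS' [FORCE]. ROWS is JSON, one flat list of numbers, 7 for each row, row after row: the shift along the tool's x, y, z in units of 500 mm (1.0 is 500 mm), then the turn, a rotation vector about the tool's x, y, z in units of 90 degrees (1.0 is 90 degrees), then the opening, from -1 (shut) to 1 (fully open). A call has 1 to 12 rows; each row is the pose to reach, as a shift and turn from the pose commanded when the call began, along the tool's axes at that moment; what a row does not reach only later rows make up. A row lasts 1/10 s, in which the tool goes at most 50 mm and 8.59 degrees, less where a joint would pass 70% of its speed; a pose out of reach is approached as far as the arm can. A call with a number of a shift or a turn outside -1 to 1 is refused whole. A call with a gripper value outside its range is refused whole. The fingers move at their own pace and stop on an object; FORCE is the grip in N (left out, the last holds). Time passes only in rows, so rows that repeat a pose let the fingers close. It gives the time, the measured TCP pose, the force, the opening and the grip force at its end, in the units of the state.
- status.get_obs(): the state, without advancing time (a new reading comes with each control period).
- vision.camera(name): name is "scene" or "top"; returns a dict with "pixels" (480x640x3 uint8, red, green, blue), "K" (3x3 intrinsics, pixels), "R" (3x3) and "t" (3): a world point X has camera coordinates R X + t. Camera axes: x right, y down, z forward; pixel columns grow to the right and rows downward; lengths in m; the calibration is good to about 2 mm. A picture is of the moment at which its call begins. There is no depth.
- order.hand_in(): hands the job in; it is judged then, once.
Trained networks look in a picture, given as the dict that the camera call returned (one of the last four; its "shot" number tells which), for a name from the list of things; names that differ only in an ending like _2 or _b are one class to them, and where a whole thing is asked for, a point or a joint stands for the part that bears it (a point fixed in the world has none). Each returns a list of dicts, best first, with "score" (0 to 1); they miss things now and then, are a little off and sometimes report something else, mostly with a low value. They report only what shows in the picture. A call takes as long as a camera call. They do not tell look-alikes from the thing itself.
- silhouettes(target, picture): "region" (480x640 bool, what is visible of it) and "extent" ([left, top, right, bottom] in pixels, round what is visible of it).
The state is a dict: "time_s": time; "qpos": joint angles; "joint_vel": joint speeds; "tau": joint torques, N m; "ee_pos": TCP position; "eef_rot": TCP orientation; "force": force on the tool from outside, world axes, zero at the start; "moment": the same for the moment, N m; "grip_width": finger opening in m; "grip_force": force on a finger pad.
Only numpy, scipy, OpenCV 4.12 (cv2) and the standard library are available. Lean on these libraries where they do the work, as an engineer would, in place of code of your own. Each camera call takes 0.05 s, during which the arm holds its last target. There are 200 camera calls.

### The job

Open the swing clamp on the soldering cradle by turning its T-bar knob a quarter turn anticlockwise until it clicks over, then lift the copper stem out of its V-blocks and present it to the inspection camera: held in the air with its beaded mouth centred in front of the lens, 80 mm from it and facing squarely into it, and the soldered seam on top. Finish while holding it still there, touching nothing else with it; leave the camera as it is set and the other things on the bench where they lie.

Things in the scene. Friction and masses are not known exactly. Their poses are not given: they have to be found in the camera images.
- cradle: Steel soldering cradle fixed to the bench: base plate 240 x 170 x 12 mm, two V-blocks across it at x = -70 and +70 mm, each 20 mm thick, 50 high, 70 wide, 120 mm free between them. Origin on the bench under the stem's middle, x along the V grooves, z up. The stem's axis lies 55 mm above the bench. The 34 mm square clamp pillar stands at x = -70, y = -58 mm; all is below 126 mm
- clamp (a joint): Swing clamp on the pillar, rad: 0 = closed, strap over the stem; 1.5 to 1.57 = open, strap parallel to the stem, pointing away from its beaded end. Grows anticlockwise seen from above. A spring-roller detent resists with up to about 0.11 N m until half way (0.79), then drives it on to the open stop with a click; it stays at either end
- clamp_grip (a point): Middle of the clamp's black T-bar knob, on the turning axis, 110 mm above the bench; turns with the clamp. The bar is 13 mm thick (this x), 60 mm long (this y; the strap points along +y) and spans heights 96 to 126 mm. Below it: steel strap 18 mm wide, top at 85 mm, reaching 69 mm from the axis, and a round lobed hub about 34 mm across, top at 89 mm
- stem: The work: thin copper tube 40 mm across, 200 mm long, about 0.27 kg, lying in the two V-blocks. Origin at its middle on the axis; x along the tube towards the beaded mouth; z towards the soldered seam, a 9 mm wide lap strip along the tube, 1 mm proud, uppermost at the start. It can be pinched across its width at mid length
- stem_mouth (a point): Centre of the stem's beaded mouth, 100 mm from the stem's origin along its +x. The bead is a rolled ring 52 mm across, 8 mm wide; the other end is plain
- stem_seam (a point): Point on the seam at mid length, 20 mm from the stem's axis along the stem's +z
- stand: Inspection camera stand, fixed: steel foot plate 190 x 160 x 14 mm, from x = -30 to 160 mm; at x = 120 mm an upright rod 18 mm across, up to 414 mm above the bench, carries the camera. Origin on the bench below the camera's front; the camera looks towards -x and down
- cam_lens (a point): Centre of the camera's front glass, in a ring light 48 mm across; the grey camera body, 58 mm wide, 50 high, is behind it on the rod. Axes: +x runs back into the camera (the lens looks along -x, sloping 11 to 29 degrees down), y level, z the picture's top. Height and slope differ each time and are held only by friction clamps
- cam_focus (a point): Point of sharp focus: on the lens axis, 80 mm in front of the glass, same axes as cam_lens. A well presented stem has its mouth here, its x along this x and its z along this z
- hammer: Bystander: hammer with wooden handle lying on the bench; origin under its middle
- blanks: Bystander: stack of square copper blanks 90 x 90 x 8 mm; origin under its centre
- cone: Bystander: copper cone standing mouth down, 127 mm across, 100 mm high; origin under its centre
- offcut: Bystander: short plain copper tube standing upright, 52 mm across, 75 mm high; origin under its centre
Things that resemble listed ones, but are neither listed nor needed, are in the scene too. There is more than one size of the stem; the job needs the middle-sized.

How it is judged:
On the way, in this order (a step that is already met when the one before it is completed fails the run):
1. the clamp is turned past its click, fully open, with the stem still lying in the V-blocks (value of joint clamp above 1.35 rad and z of stem in the frame of cradle below 0.062 m), for 0.2 s.
2. the stem is lifted clear of the cradle in the gripper (height (world z) of stem above 0.095 m and contact force between stem and cradle below 0.05 N and contact force between the fingers and stem above 1 N), for 0.1 s.
At the end, for the whole second after the job is handed in: Clamp open. The stem held still by the fingers alone, clear of the bench: beaded mouth within 15 mm of the point 80 mm in front of the lens and towards it, axis within 10 degrees of the lens axis, seam on top within 15 degrees of the picture's up (value of joint clamp above 1.35 rad and distance between stem_mouth and cam_focus below 0.015 m and angle between the x axis of stem and the x axis of cam_focus, either way round below 0.17 rad and x of stem in the frame of cam_focus below -0.08 m and angle between the z axis of stem and the z axis of cam_focus, either way round below 0.26 rad and z of stand in the frame of stem below 0 m and height (world z) of stem above 0.1 m and contact force between the fingers and stem above 1 N and contact force between stem and cradle below 0.05 N and contact force between stem and stand below 0.05 N and contact force between stem and hammer below 0.05 N and contact force between stem and blanks below 0.05 N and contact force between stem and cone below 0.05 N and contact force between stem and offcut below 0.05 N and linear speed of stem below 0.03 m/s and angular speed of stem below 0.2 rad/s); the arm keeps its last pose, push and grip.
It fails at once if the camera is knocked out of its setting (its focus point shifts by more than 15 mm) (distance of cam_focus from where it was at the start of the episode above 0.015 m).
It fails at once if a bystander is shifted by more than 30 mm (distance of any of hammer, blanks, cone, offcut from where it was at the start of the episode above 0.03 m).
It also fails if it takes over 56 s, if anything falls off the work surface, if the arm or the gripper's body presses on something with over 40 N, if the wrist force passes 120 N, or if a joint passes its speed limit or range.

## Working session

There is one attempt and no reset: what is moved stays moved. The work goes in short steps, Python scripts to look and compute and a shell command to move; the robot and the scene stay as the last step left them, time stands still between calls to the robot, and variables do not carry over. Pictures are saved under pics/ and viewed, at most 10 in all, crops included, and the job is handed in when it is done.

```bash
mkdir -p pics; python3 - <<'E'
from station import status, vision, order, silhouettes
import cv2, numpy as np, pickle
o=status.get_obs(); print({k:np.round(v,3).tolist() for k,v in o.items()})
D={}
for n in ("scene","top"):
    p=vision.camera(n); D[n]=p
    cv2.imwrite(f"pics/{n}0.png",p["pixels"][:,:,::-1])
    print(n,p["K"].tolist(),np.round(p["R"],4).tolist(),np.round(p["t"],4).tolist())
    for t in ["cradle","clamp_grip","stem","stand","cam_lens","hammer","blanks","cone","offcut"]:
        r=silhouettes(t,p); D[n+t]=r
        print(n,t,[(round(float(d["score"]),2),[int(v) for v in d["extent"]],int(d["region"].sum())) for d in r])
pickle.dump(D,open("d0.pkl","wb"))
E
```

```text
{'time_s': 0.0, 'qpos': [-1.288, 0.3, 1.522, 0.0, 1.321, -0.067], 'joint_vel': [-0.0, 0.001, 0.0, -0.0, 0.001, -0.001], 'tau': [-0.004, -53.181, -35.274, 0.071, 0.024, -0.0], 'ee_pos': [0.188, -0.516, 0.205], 'eef_rot': [-3.14, -0.0, 0.35], 'force': [0.327, -0.592, 0.077], 'moment': [-0.012, 0.039, -0.006], 'grip_force': 0.0, 'grip_width': 0.094}
scene [[614.279850090352, 0.0, 313.4376105629703], [0.0, 614.279850090352, 248.2939966506006], [0.0, 0.0, 1.0]] [[0.6402, 0.7682, -0.006], [0.5369, -0.4531, -0.7116], [-0.5494, 0.4524, -0.7025]] [-0.2729, -0.2244, 1.9963]
scene cradle [(0.85, [209, 295, 324, 372], 4010)]
scene clamp_grip [(0.87, [228, 310, 257, 336], 339)]
scene stem [(0.96, [219, 283, 297, 331], 1151), (0.8, [98, 336, 195, 432], 3167), (0.71, [323, 340, 349, 401], 826)]
scene stand [(0.63, [397, 163, 487, 315], 5232), (0.58, [216, 280, 297, 331], 1127)]
scene cam_lens [(0.91, [429, 186, 468, 217], 848), (0.47, [366, 181, 384, 210], 440)]
scene hammer [(0.96, [199, 234, 281, 299], 1033), (0.21, [423, 177, 451, 213], 222)]
scene blanks [(0.68, [312, 216, 353, 252], 816), (0.5
[... 283 characters left out ...]
24, -1.0, -0.0044], [-0.9913, 0.0029, -0.1319], [0.1319, 0.0041, -0.9913]] [-0.0744, 0.5707, 1.4459]
top cradle [(0.86, [340, 222, 418, 279], 3052)]
top clamp_grip [(0.6, [399, 226, 408, 259], 190)]
top stem [(0.91, [343, 164, 388, 202], 481), (0.6, [347, 243, 413, 264], 764), (0.57, [465, 209, 503, 302], 1840)]
top stand [(0.63, [204, 134, 268, 227], 3396)]
top cam_lens [(0.83, [208, 163, 234, 200], 652)]
top hammer [(0.76, [322, 308, 403, 331], 777), (0.55, [400, 222, 410, 259], 206)]
top blanks [(0.6, [252, 275, 288, 311], 941), (0.39, [348, 242, 412, 260], 800)]
top cone [(0.75, [143, 240, 181, 279], 1215)]
top offcut [(0.72, [199, 294, 219, 311], 188), (0.55, [349, 246, 412, 262], 705)]
```

View pics/scene0.png

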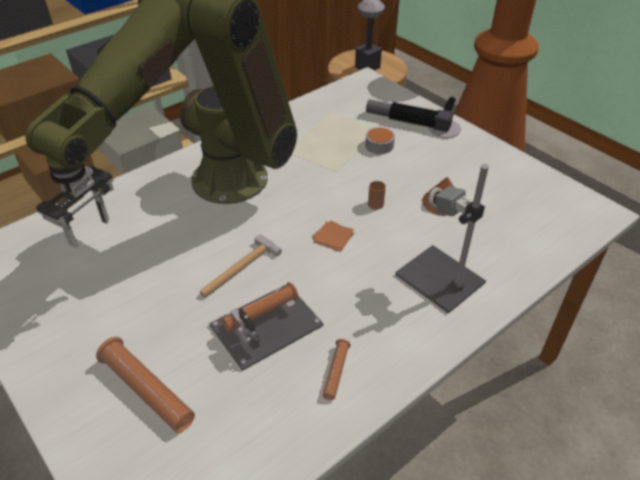

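View pics/top0.png

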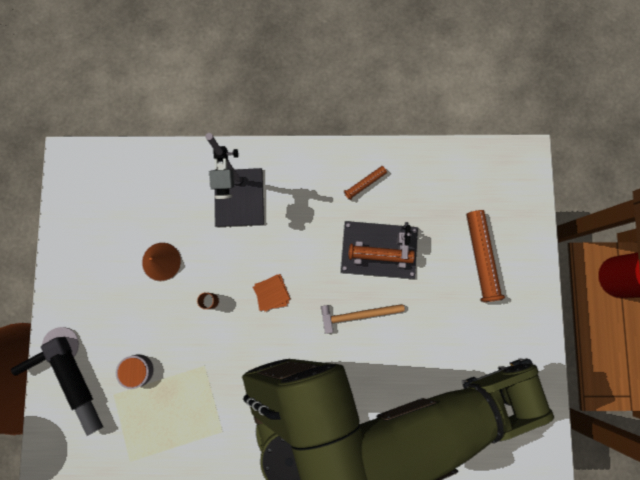

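The scene picture shows the cradle at about (265,325) with the stem's bead at (290,290). The camera stand's foot is at (440,277) and its head at (450,200). In the top picture the cradle is at (380,250), its bead end at left near (350,255), and the camera is at (221,180). The larger and smaller tubes lying on the bench are the look-alikes.

```bash
cat > h.py <<'E'
import numpy as np, cv2, pickle
def proj(p,X):
    c=np.atleast_2d(X)@p["R"].T+p["t"]; u=c@p["K"].T; return u[:,:2]/u[:,2:]
def ray(p,uv):
    C=-p["R"].T@p["t"]; d=p["R"].T@np.linalg.inv(p["K"])@np.array([uv[0],uv[1],1.]); return C,d/np.linalg.norm(d)
def onz(p,uv,z):
    C,d=ray(p,uv); return C+d*(z-C[2])/d[2]
def tri(ps,uvs):
    A=np.zeros((3,3));b=np.zeros(3)
    for p,uv in zip(ps,uvs):
        C,d=ray(p,uv);M=np.eye(3)-np.outer(d,d);A+=M;b+=M@C
    return np.linalg.solve(A,b)
def crop(p,x,y,w,h,s):
    im=p["pixels"][y:y+h,x:x+w,::-1]; return cv2.resize(im,None,fx=s,fy=s,interpolation=cv2.INTER_CUBIC)
E
python3 - <<'E'
from h import *
D=pickle.load(open("d0.pkl","rb")); s,t=D["scene"],D["top"]
a=np.hstack([crop(s,395,155,100,150,4),crop(t,195,125,100,150,4)]); cv2.imwrite("pics/a.png",a)
b=np.hstack([crop(s,205,270,125,110,3.2),crop(t,335,200,125,110,3.2)]); cv2.imwrite("pics/b.png",b)
def mr(n,k,z,i=0):
    m=D[n+k][i]["region"].astype(np.uint8); r=cv2.minAreaRect(cv2.findNonZero(m)); 
    return np.round([onz(D[n],q,z) for q in cv2.boxPoints(r)],3)[:,:2].tolist()
for n in("scene","top"):
    print(n,"cradle",mr(n,"cradle",.012)); print("stem",[mr(n,"stem",.055,i) for i in range(3)])
for k,z in (("hammer",.01),("blanks",.02),("cone",.05),("offcut",.04)):
    for n in("scene","top"):
        m=D[n+k][0]["region"]; ys,xs=np.nonzero(m); print(k,n,D[n+k][0]["score"],np.round(onz(D[n],(xs.mean(),ys.mean()),z),3)[:2])
E
```

```text
scene cradle [[0.466, -0.38], [0.484, -0.104], [0.665, -0.162], [0.637, -0.415]]
stem [[[0.494, -0.363], [0.518, -0.15], [0.579, -0.171], [0.553, -0.377]], [[0.4, -0.658], [0.373, -0.587], [0.699, -0.551], [0.714, -0.615]], [[0.837, -0.319], [0.732, -0.184], [0.763, -0.163], [0.866, -0.299]]]
top cradle [[0.483, -0.138], [0.663, -0.154], [0.643, -0.396], [0.464, -0.377]]
stem [[[0.739, -0.144], [0.835, -0.27], [0.804, -0.292], [0.709, -0.166]], [[0.528, -0.162], [0.573, -0.166], [0.556, -0.37], [0.511, -0.365]], [[0.673, -0.535], [0.686, -0.612], [0.397, -0.646], [0.385, -0.571]]]
hammer scene 0.96 [ 0.349 -0.195]
hammer top 0.76 [ 0.351 -0.188]
blanks scene 0.68 [0.434 0.069]
blanks top 0.6 [0.42 0.08]
cone scene 0.72 [0.522 0.403]
cone top 0.75 [0.518 0.423]
offcut scene 0.8 [0.398 0.274]
offcut top 0.72 [0.394 0.277]
```

View pics/a.png

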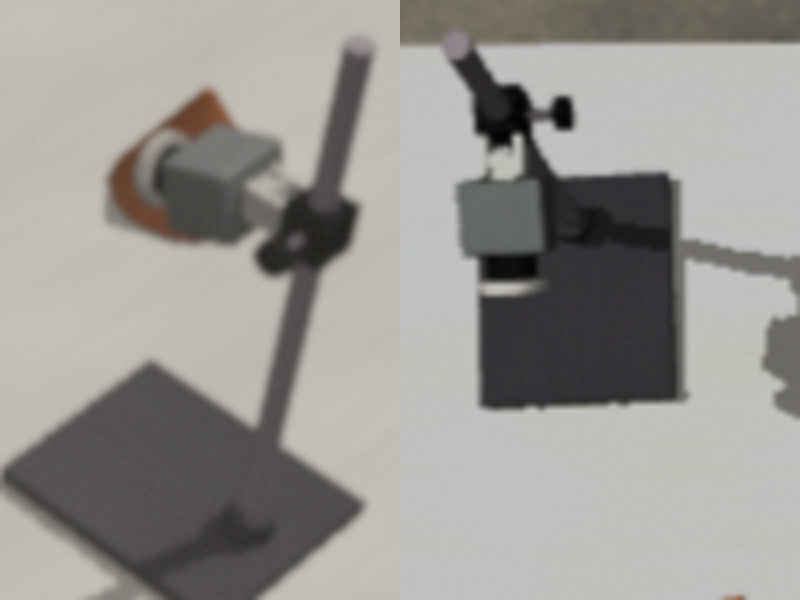

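View pics/b.png

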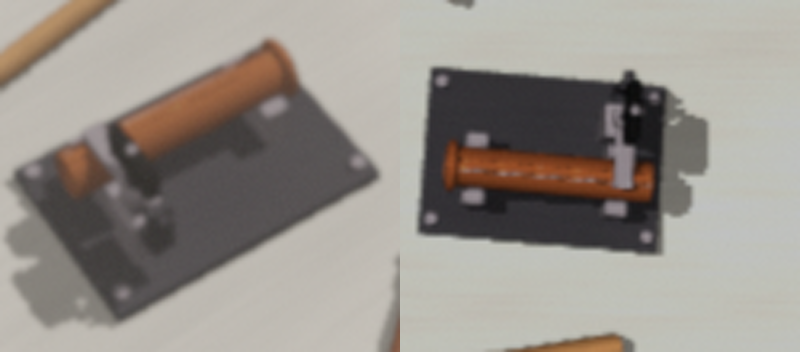

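The stand crops show the foot corners and the head, with the lens ring pointing toward the robot. The cradle crops show the bead at left in the top view, toward +y, and the closed T-bar at (630,105) in the crop. I'll take one closer crop of the camera head to get its slope.

```bash
python3 - <<'E'
from h import *
D=pickle.load(open("d0.pkl","rb")); s,t=D["scene"],D["top"]
a=np.hstack([crop(s,420,175,50,50,8),crop(t,202,150,50,50,8)])
for i in range(0,800,80): cv2.putText(a,str(i//80*10),(i,10),0,.35,(0,0,255))
cv2.imwrite("pics/c.png",a)
E
```

```text
(no output)
```

View pics/c.png

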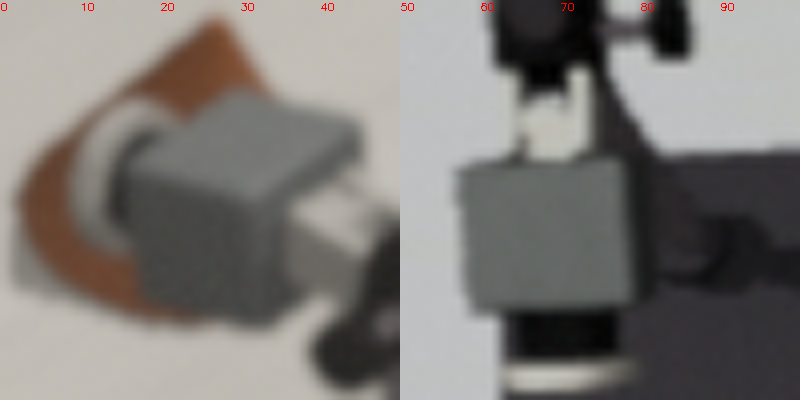

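```bash
cat > fit.py <<'E'
from h import *
from scipy.optimize import least_squares
D=pickle.load(open("d0.pkl","rb")); s,t=D["scene"],D["top"]
o8s=lambda a:np.array(a)/8+[420,175]-.44
o8t=lambda a:(np.array(a)-[400,0])/8+[202,150]-.44
th=np.linspace(0,2*np.pi,72)
def lens(q):
    x,y,yaw,h,sl=q[:5]; c,s_=np.cos(yaw),np.sin(yaw)
    X=np.array([c*np.cos(sl),s_*np.cos(sl),np.sin(sl)]); Y=np.array([-s_,c,0]); return np.array([x,y,h]),np.column_stack([X,Y,np.cross(X,Y)])
def res(q):
    P,R=lens(q); c,s_=np.cos(q[2]),np.sin(q[2]); r=[]
    G=lambda X,Y,z:np.array([q[0]+c*X-s_*Y,q[1]+s_*X+c*Y,z])
    W=lambda v:P+R@np.array(v)
    ft=[(267,173,160,-80),(273,400,-30,-80),(82,407,-30,80)]
    for u,v,X,Y in ft: r.append((proj(t,G(X/1e3,Y/1e3,.014))[0]-(np.array([u,v])/4+[195,125]-.375)))
    for u,v,X,Y in [(3,470,-30,80),(150,362,160,80),(365,507,160,-80)]: pass
    fs=[(3,470,-30,80),(150,362,160,80),(365,507,160,-80)]
    for u,v,X,Y in fs: r.append((proj(s,G(X/1e3,Y/1e3,.014))[0]-(np.array([u,v])/4+[395,155]-.375)))
    d,L=q[5:7]; w,hh=.029,.025
    for uv,X in [((130,178),(d,-w,hh)),((250,202),(d+L,-w,hh)),((248,325),(d+L,-w,-hh)),((145,305),(d,-w,-hh)),((232,92),(d,w,hh)),((362,122),(d+L,w,hh))]:
        r.append(proj(s,W(X))[0]-o8s(uv))
    for uv,X in [((460,168),(d+L,w,hh)),((622,160),(d+L,-w,hh)),((635,303),(d,-w,hh)),((472,312),(d,w,hh))]:
        r.append(proj(t,W(X))[0]-o8t(uv))
    C=np.array([W((0,.024*np.cos(a),.024*np.sin(a))) for a in th]); a=proj(s,C); b=proj(t,C)
    r.append([a[:,0].min()-o8s((68,0))[0],a[:,1].min()-o8s((0,97))[1]])
    r.append([b[:,0].min()-o8t((502,0))[0],b[:,0].max()-o8t((635,0))[0]]); r.append([b[:,1].max()-o8t((0,389))[1],0])
    return np.concatenate(r)
best=None
for yaw in(0,):
    f=least_squares(res,[.65,.2,yaw,.2,.35,.04,.05],loss="soft_l1"); print(np.round(f.x,4),f.cost)
print(np.round(res(f.x).reshape(-1,2),1).tolist()); J=f.jac; print("sd",np.round(np.sqrt(np.diag(np.linalg.inv(J.T@J))),4))
P,R=lens(f.x); F=P-.08*R[:,0]; print("focus",F); np.savez("foc.npz",P=P,R=R,F=F)
# cradle
k=[(-120,-85),(120,-85),(120,85),(-120,85)]
ct=[(265,90),(32,68),(20,232),(260,254)]; cs={0:(118,322),1:(380,178),3:(15,172)}
def rc(q):
    c,s_=np.cos(q[2]),np.sin(q[2]); r=[]
    for i,(X,Y) in enumerate(k):
        G=[q[0]+c*X/1e3-s_*Y/1e3,q[1]+s_*X/1e3+c*Y/1e3,.012]
        r.append(proj(t,G)[0]-(np.array(ct[i])/3.2+[335,200]-.34))
        if i in cs: r.append(proj(s,G)[0]-(np.array(cs[i])/3.2+[205,270]-.34))
    return np.concatenate(r)
g=least_squares(rc,[.56,-.266,1.49],loss="soft_l1"); print("cradle",np.round(g.x,4),np.round(rc(g.x),1).tolist())
c,s_=np.cos(g.x[2]),np.sin(g.x[2]); print("pillar",g.x[:2]+[c*-.07+s_*.058,s_*-.07-c*.058])
# clamp grip triangulate from masks
cc=[np.array(np.nonzero(D[n+"clamp_grip"][0]["region"])[::-1]).mean(1) for n in("scene","top")]; print("tri grip",tri([s,t],cc))
# bead: left end top crop (452,165), axis
print("bead end",onz(t,(np.array([447-400,164])/3.2+[335,200]-.34),.055),"plain",onz(t,(np.array([654-400,184])/3.2+[335,200]-.34),.055))
E
python3 fit.py
```

```text
[0.6688 0.1876 0.0899 0.2546 0.2414 0.0323 0.0444] 221.42913925725168
[[-1.6, -1.0], [1.3, -1.3], [-0.0, 1.4], [34.9, -29.1], [54.5, 32.3], [-34.4, 28.5], [-0.3, -1.1], [-0.0, 0.6], [1.2, 2.9], [-0.9, 0.4], [1.2, -1.1], [0.2, -0.4], [-1.3, 1.5], [0.1, 0.5], [0.3, -0.7], [-0.8, 0.1], [-1.4, -0.4], [0.4, 1.5], [2.3, 0.0]]
sd [0.003  0.0014 0.0227 0.0028 0.0453 0.0037 0.0024]
focus [0.59140803 0.18057382 0.23546379]
cradle [ 0.5608 -0.2695  1.4824] [1.2, -1.4, -0.1, -0.9, 0.3, -0.8, 0.3, -1.7, -0.1, -0.1, -0.4, -0.5, -1.5, -0.3]
pillar [ 0.61241405 -0.34437175]
tri grip [ 0.57328801 -0.33816839  0.08838897]
bead end [ 0.54998066 -0.16816632  0.055     ] plain [ 0.52971287 -0.37017485  0.055     ]
```

```bash
sed -i 's/(3,470,-30,80),(150,362,160,80),(365,507,160,-80)\]/(3,470,-30,-80),(150,362,-30,80),(365,507,160,80)]/' fit.py; python3 fit.py
```

```text
[0.6719 0.1884 0.0438 0.255  0.2732 0.0301 0.0455] 11.912644466816767
[[0.5, -1.0], [0.7, -1.1], [-0.7, -0.6], [-0.6, -0.6], [0.5, -1.2], [1.5, -1.3], [-0.8, -1.5], [-0.7, 0.2], [0.9, 2.9], [-1.0, 0.3], [1.6, -1.0], [0.5, -0.3], [-0.6, 0.4], [0.9, 0.4], [0.5, -0.3], [-0.7, -0.5], [-0.6, -0.0], [0.1, 1.2], [0.8, 0.0]]
sd [0.0016 0.0012 0.0143 0.0024 0.0386 0.0026 0.0023]
focus [0.59498746 0.18501175 0.23337881]
cradle [ 0.5608 -0.2695  1.4824] [1.2, -1.4, -0.1, -0.9, 0.3, -0.8, 0.3, -1.7, -0.1, -0.1, -0.4, -0.5, -1.5, -0.3]
pillar [ 0.61241405 -0.34437175]
tri grip [ 0.57328801 -0.33816839  0.08838897]
bead end [ 0.54998066 -0.16816632  0.055     ] plain [ 0.52971287 -0.37017485  0.055     ]
```

```bash
cat > go.py <<'E'
# usage: go.py x y z roll pitch yaw -> shift/turn numbers in tool axes
import sys; from station import status; import numpy as np
from scipy.spatial.transform import Rotation as Ro
a=[float(v) for v in sys.argv[1:7]]; o=status.get_obs(); R0=Ro.from_euler("xyz",o["eef_rot"]); R1=Ro.from_euler("xyz",a[3:])
print(np.round(R0.inv().apply(np.array(a[:3])-o["ee_pos"])/.5,4).tolist(),np.round((R0.inv()*R1).as_rotvec()/(np.pi/2),4).tolist())
E
python3 - <<'E'
from h import *
D=pickle.load(open("d0.pkl","rb")); s,t=D["scene"],D["top"]
print(onz(t,np.array([630-400,107])/3.2+[335,200]-.34,.12))
for n in("scene","top"):
  m=D[n+"clamp_grip"][0]["region"].astype(np.uint8); r=cv2.minAreaRect(cv2.findNonZero(m)); print([np.round(onz(D[n],q,.12),3)[:2] for q in cv2.boxPoints(r)])
P=np.array([.592,-.344,.126]);print(proj(t,P),proj(s,P), (proj(s,P)-[205,270])*3.2,(proj(t,P)-[335,200])*3.2)
E
python3 go.py 0.592 -0.344 0.21 3.1416 0 -0.094
```

```text
[ 0.59560773 -0.33684617  0.12      ]
[array([ 0.552, -0.359]), array([ 0.551, -0.326]), array([ 0.634, -0.34 ]), array([ 0.635, -0.372])]
[array([ 0.614, -0.321]), array([ 0.614, -0.345]), array([ 0.523, -0.342]), array([ 0.523, -0.318])]
[[409.31826448 233.96456571]] [[245.04299697 317.02238345]] [[128.1375903  150.47162705]] [[237.81844633 108.68661028]]
[0.8766, -0.0479, -0.0091] [-0.0, 0.0, 0.2825]
```

```bash
python3 -m pendant '[0.1,0,-0.03,0,0,0,1, 0.2,0,-0.03,0,0,0.05,1, 0.3,-0.01,-0.03,0,0,0.1,1, 0.4,-0.02,-0.03,0,0,0.15,1, 0.5,-0.03,-0.03,0,0,0.2,1, 0.6,-0.04,-0.03,0,0,0.24,1, 0.7,-0.05,-0.03,0,0,0.28,0.6, 0.8,-0.05,-0.03,0,0,0.2825,0.4, 0.85,-0.053,-0.02,0,0,0.2825,0, 0.877,-0.056,-0.02,0,0,0.2825,0, 0.882,-0.056,-0.02,0,0,0.2825,0, 0.882,-0.056,-0.02,0,0,0.2825,0]' 20; python3 - <<'E'
from h import *
from station import vision,status
import pickle
t=vision.camera("top"); s=vision.camera("scene"); o=status.get_obs(); print(o["ee_pos"],o["eef_rot"],o["grip_width"])
pickle.dump({"top":t,"scene":s},open("d1.pkl","wb"))
u=proj(s,[.592,-.344,.12])[0].astype(int)
cv2.imwrite("pics/d.png",np.hstack([crop(s,u[0]-45,u[1]-80,100,120,4),crop(t,360,180,100,120,4)])); print(u)
E
```

```text
time_s: 2.2
ee_pos: [0.5925, -0.3399, 0.2157]
eef_rot: [3.141, 0.0, -0.094]
force: [-0.0, 0.4, -0.1]
grip_width: 0.0499
grip_force: 0.0
[ 0.59210185 -0.34028643  0.21600645] [ 3.14126730e+00 -3.58678965e-04 -9.54208523e-02] 0.04747899865230261
[245 318]
```

View pics/d.png

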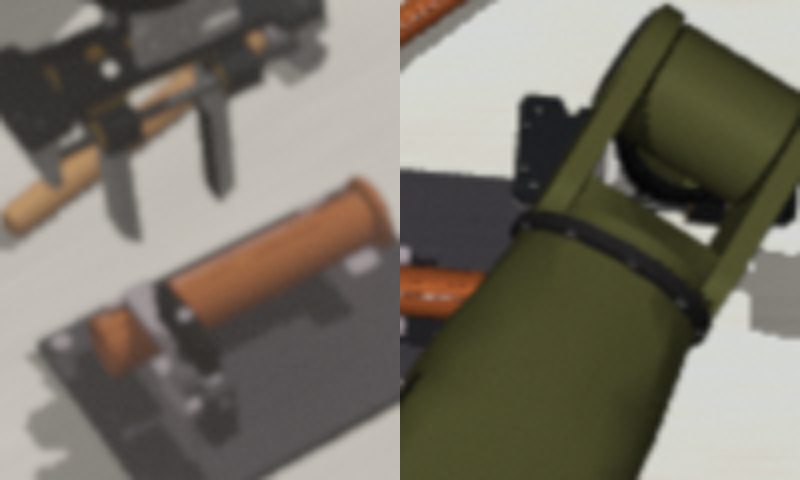

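The scene crop shows the T-bar's centre at about (193,325) in the crop, which is full-image (248,319). The fingers hang above and behind it, roughly centred.

```bash
python3 - <<'E'
from h import *
D=pickle.load(open("d0.pkl","rb")); s,t=D["scene"],D["top"]
print(tri([t,s],[np.array([230,107])/3.2+[335,200]-.34,np.array([193,325])/4+[200,238]-.4]), onz(s,np.array([193,325])/4+[200,238]-.4,.12))
E
python3 go.py 0.594 -0.339 0.100 3.1416 0 -0.094
```

```text
[ 0.59541687 -0.33805975  0.11782953] [ 0.59636813 -0.33972051  0.12      ]
[0.0035, -0.003, 0.232] [0.0002, -0.0002, -0.0009]
```

```bash
python3 -m pendant '[0.006,-0.004,0.05,0,0,0,0.1, 0.006,-0.004,0.1,0,0,0,0.1, 0.006,-0.004,0.14,0,0,0,0.1, 0.006,-0.004,0.17,0,0,0,0.1, 0.006,-0.004,0.19,0,0,0,0.1, 0.006,-0.004,0.21,0,0,0,0.1, 0.006,-0.004,0.22,0,0,0,0.1, 0.006,-0.004,0.229,0,0,0,0.1, 0.006,-0.004,0.229,0,0,0,0.1]' 20 && python3 -m pendant '[0,0,0,0,0,0,-0.3,0,0,0,0,0,0,-0.6,0,0,0,0,0,0,-0.8,0,0,0,0,0,0,-0.9,0,0,0,0,0,0,-1,0,0,0,0,0,0,-1,0,0,0,0,0,0,-1,0,0,0,0,0,0,-1,0,0,0,0,0,0,-1,0,0,0,0,0,0,-1]' 20
```

```text
time_s: 3.2
ee_pos: [0.5963, -0.3375, 0.1007]
eef_rot: [-3.142, 0.0, -0.094]
force: [-0.2, -0.3, -0.9]
grip_width: 0.0513
grip_force: 0.0
time_s: 4.2
ee_pos: [0.596, -0.3412, 0.1012]
eef_rot: [3.136, -0.002, -0.096]
force: [3.3, -21.8, -5.3]
grip_width: 0.0129
grip_force: 20.0
```

```bash
python3 -m pendant '[0,0.003,0,0,0,0,-1,0,0.006,0,0,0,0,-1,0,0.008,0,0,0,0,-1,0,0.008,0,0,0,0,-1]' 20
```

```text
time_s: 4.6
ee_pos: [0.596, -0.3416, 0.1011]
eef_rot: [3.141, -0.0, -0.094]
force: [-0.2, -0.2, 0.9]
grip_width: 0.0129
grip_force: 20.0
```

```bash
python3 -m pendant '[0,0,0,0,0,-0.02,-1,0,0,0,0,0,-0.06,-1,0,0,0,0,0,-0.1,-1,0,0,0,0,0,-0.15,-1,0,0,0,0,0,-0.2,-1,0,0,0,0,0,-0.25,-1,0,0,0,0,0,-0.3,-1,0,0,0,0,0,-0.35,-1,0,0,0,0,0,-0.4,-1,0,0,0,0,0,-0.4,-1]' 30; python3 -c "
from station import status;o=status.get_obs();print(o['moment'],o['ee_pos'])"
```

```text
time_s: 5.6
ee_pos: [0.5954, -0.3388, 0.1011]
eef_rot: [-3.136, 0.0, 0.538]
force: [-9.7, 15.4, 10.0]
grip_width: 0.0126
grip_force: 30.0
[ 3.06250906  1.8460312  -0.16332059] [ 0.59537913 -0.33881907  0.10110723]
```

```bash
python3 -m pendant '[-0.003,-0.003,0,0,0,0,-1,-0.006,-0.006,0,0,0,0,-1,-0.01,-0.007,0,0,0,0,-1,-0.01,-0.007,0,0,0,0,-1]' 20;  python3 -m pendant '[0,0,0,0,0,-0.04,-1,0,0,0,0,0,-0.08,-1,0,0,0,0,0,-0.12,-1,0,0,0,0,0,-0.16,-1,0,0,0,0,0,-0.2,-1,0,0,0,0,0,-0.24,-1,0,0,0,0,0,-0.28,-1,0,0,0,0,0,-0.3,-1,0,0,0,0,0,-0.3,-1]' 30
```

```text
time_s: 6.0
ee_pos: [0.5937, -0.3394, 0.1014]
eef_rot: [3.137, -0.007, 0.536]
force: [27.1, 3.6, -8.2]
grip_width: 0.0128
grip_force: 20.0
time_s: 6.9
ee_pos: [0.5927, -0.3382, 0.1013]
eef_rot: [3.139, -0.005, 1.009]
force: [17.0, 11.8, -0.3]
grip_width: 0.0128
grip_force: 30.0
```

```bash
python3 -m pendant '[0.003,0.002,0,0,0,-0.03,-1,0.006,0.003,0,0,0,-0.07,-1,0.006,0.003,0,0,0,-0.11,-1,0.006,0.003,0,0,0,-0.15,-1,0.006,0.003,0,0,0,-0.19,-1,0.006,0.003,0,0,0,-0.23,-1,0.006,0.003,0,0,0,-0.27,-1,0.006,0.003,0,0,0,-0.3,-1,0.006,0.003,0,0,0,-0.3,-1]' 30;python3 -c "
from station import status;o=status.get_obs();print(o['moment'],o['force'])"
```

```text
time_s: 7.8
ee_pos: [0.5916, -0.3376, 0.1013]
eef_rot: [-3.137, -0.003, 1.479]
force: [-13.8, 11.6, 11.0]
grip_width: 0.0125
grip_force: 30.0
[ 2.02628691  2.49282062 -0.04478715] [-13.81103514  11.61823203  10.96072233]
```

```bash
python3 -m pendant '[0,0,0,0,0,0,-0.3,0,0,0,0,0,0,-0.1,0,0,0,0,0,0,0,0,0,0,0,0,0,0,0,0,-0.05,0,0,0,0.2,0,0,-0.13,0,0,0,0.5,0,0,-0.22,0,0,0,1,0,0,-0.22,0,0,0,1]' 30; python3 - <<'E'
from h import *
from station import vision
s=vision.camera("scene"); t=vision.camera("top")
cv2.imwrite("pics/e.png",np.hstack([crop(s,200,240,130,130,3),crop(t,330,190,130,130,3)]))
E
python3 go.py 0.539 -0.267 0.21 3.1416 0 1.477
```

```text
time_s: 8.6
ee_pos: [0.5944, -0.3403, 0.2182]
eef_rot: [3.132, 0.005, 1.477]
force: [-0.1, -0.3, 1.0]
grip_width: 0.0731
grip_force: 0.0
[0.1342, -0.1211, 0.0031] [0.001, 0.0005, -0.0001]
```

View pics/e.png

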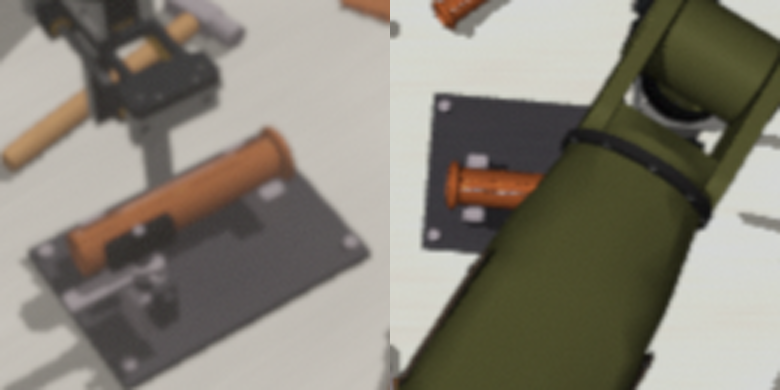

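The crop shows the T-bar and strap lying parallel to the stem and pointing away from the bead, so the clamp is open and the stem is still in the V-blocks.

```bash
python3 -m pendant '[0.06,-0.05,0,0,0,0,1,0.1,-0.1,0,0,0,0,1,0.134,-0.121,0,0,0,0,1,0.134,-0.121,0,0,0,0,1,0.134,-0.121,0,0,0,0,1]' 20; python3 go.py 0.539 -0.267 0.04 3.1416 0 1.477
```

```text
time_s: 9.2
ee_pos: [0.5388, -0.267, 0.2101]
eef_rot: [-3.141, -0.0, 1.477]
force: [0.9, 0.2, 0.8]
grip_width: 0.094
grip_force: 0.0
[-0.0002, 0.0008, 0.3403] [-0.0007, -0.0002, 0.0001]
```

```bash
python3 -m pendant '[0,0,0.08,0,0,0,1,0,0,0.16,0,0,0,1,0,0,0.22,0,0,0,1,0,0,0.27,0,0,0,1,0,0,0.31,0,0,0,1,0,0,0.33,0,0,0,1,0,0,0.34,0,0,0,1,0,0,0.34,0,0,0,1]' 10 && python3 -m pendant '[0,0,0,0,0,0,0.2,0,0,0,0,0,0,-0.05,0,0,0,0,0,0,-0.1,0,0,0,0,0,0,-0.15,0,0,0,0,0,0,-0.2,0,0,0,0,0,0,-0.3,0,0,0,0,0,0,-0.4,0,0,0,0,0,0,-0.5,0,0,0,0,0,0,-0.5]' 10
```

```text
time_s: 10.0
ee_pos: [0.5389, -0.2672, 0.0406]
eef_rot: [-3.141, -0.0, 1.477]
force: [-0.4, -0.1, -0.3]
grip_width: 0.0939
grip_force: 0.0
time_s: 10.9
ee_pos: [0.5393, -0.2671, 0.0412]
eef_rot: [3.14, 0.0, 1.477]
force: [4.6, -0.3, -1.0]
grip_width: 0.0401
grip_force: 10.0
```

```bash
python3 -m pendant '[0,0.0016,0,0,0,0,-0.5,0,0.0016,0,0,0,0,-0.5,0,0.0016,0,0,0,0,-0.5,0,0.0016,-0.01,0,0,0,-0.5,0,0.0016,-0.03,0,0,0,-0.5,0,0.0016,-0.08,0,0,0,-0.5,0,0.0016,-0.14,0,0,0,-0.5,0,0.0016,-0.22,0,0,0,-0.5,0,0.0016,-0.3,0,0,0,-0.5,0,0.0016,-0.36,0,0,0,-0.5,0,0.0016,-0.4,0,0,0,-0.5,0,0.0016,-0.4,0,0,0,-0.5]' 30
python3 - <<'E'
from h import *
from scipy.spatial.transform import Rotation as Ro
d=np.load("foc.npz"); R=d["R"]; 
T=R@np.diag([1,-1,-1]); e=Ro.from_matrix(T).as_euler("xyz")
tcp=d["F"]-.1*R[:,0]-.014*R[:,2]
print("final",tcp,e,"back",tcp-.06*R[:,0])
E
```

```text
time_s: 12.1
ee_pos: [0.5402, -0.2673, 0.2443]
eef_rot: [3.137, 0.002, 1.477]
force: [-0.0, 0.1, -2.6]
grip_width: 0.0396
grip_force: 30.0
final [0.50256365 0.18096313 0.19291343] [ 3.14159265 -0.27323452  0.04377696] back [0.44484481 0.17843476 0.17672259]
```

```bash
python3 go.py 0.445 0.178 0.22 3.1416 -0.273 0.044
```

```text
[0.8689, -0.2733, 0.0457] [-0.1212, 0.1419, 0.9065]
```

```bash
python3 -m pendant '[0.05,-0.016,0,-0.007,0.008,0.05,-0.5,0.12,-0.04,0,-0.017,0.02,0.13,-0.5,0.2,-0.06,0.01,-0.028,0.033,0.21,-0.5,0.29,-0.09,0.015,-0.04,0.047,0.3,-0.5,0.38,-0.12,0.02,-0.053,0.062,0.39,-0.5,0.47,-0.15,0.025,-0.065,0.077,0.48,-0.5,0.56,-0.18,0.03,-0.078,0.09,0.57,-0.5,0.65,-0.205,0.035,-0.09,0.106,0.66,-0.5,0.73,-0.23,0.04,-0.1,0.12,0.75,-0.5,0.8,-0.25,0.043,-0.11,0.13,0.83,-0.5,0.85,-0.267,0.045,-0.118,0.138,0.885,-0.5,0.869,-0.273,0.046,-0.121,0.142,0.9065,-0.5]' 30; python3 -m pendant '[0,0,0,0,0,0,-0.5,0,0,0,0,0,0,-0.5,0,0,0,0,0,0,-0.5]'; python3 go.py 0.4448 0.1784 0.1767 3.1416 -0.273 0.044
```

```text
time_s: 13.3
ee_pos: [0.4431, 0.18, 0.2166]
eef_rot: [-3.138, -0.268, 0.04]
force: [0.0, 0.4, -2.9]
grip_width: 0.0394
grip_force: 30.0
time_s: 13.6
ee_pos: [0.4444, 0.1777, 0.2174]
eef_rot: [-3.139, -0.268, 0.044]
force: [-0.8, 0.1, -3.0]
grip_width: 0.0395
grip_force: 30.0
[-0.0208, -0.0013, 0.0788] [-0.0015, 0.0034, 0.0001]
```

```bash
python3 -m pendant '[-0.01,0,0.03,0,0.002,0,-0.5,-0.02,-0.001,0.06,0,0.003,0,-0.5,-0.02,-0.001,0.078,0,0.003,0,-0.5,0.01,-0.001,0.079,0,0.003,0,-0.5,0.04,-0.001,0.079,0,0.003,0,-0.5,0.07,-0.001,0.079,0,0.003,0,-0.5,0.09,-0.001,0.079,0,0.003,0,-0.5,0.099,-0.001,0.079,0,0.003,0,-0.5,0.099,-0.001,0.079,0,0.003,0,-0.5,0.099,-0.001,0.079,0,0.003,0,-0.5]'; python3 - <<'E'
from h import *
from station import vision
s=vision.camera("scene"); t=vision.camera("top"); pickle.dump({"top":t,"scene":s},open("d2.pkl","wb"))
cv2.imwrite("pics/f.png",np.hstack([crop(s,375,155,100,140,4),crop(t,195,140,100,140,4)]))
d=np.load("foc.npz"); F,R=d["F"],d["R"]
for k,X in (("mouth",F),("lens",d["P"])): print(k,(proj(s,X)-[375,155])*4,(proj(t,X)-[195,140])*4+[400,0])
E
```

```text
time_s: 14.6
ee_pos: [0.5022, 0.1813, 0.1927]
eef_rot: [-3.139, -0.273, 0.043]
force: [0.3, 0.6, -2.6]
grip_width: 0.0396
grip_force: 30.0
mouth [[138.3728412 133.7741277]] [[521.79177782 349.74737518]]
lens [[235.30065982 164.19538572]] [[513.17110039 233.92516155]]
```

View pics/f.png

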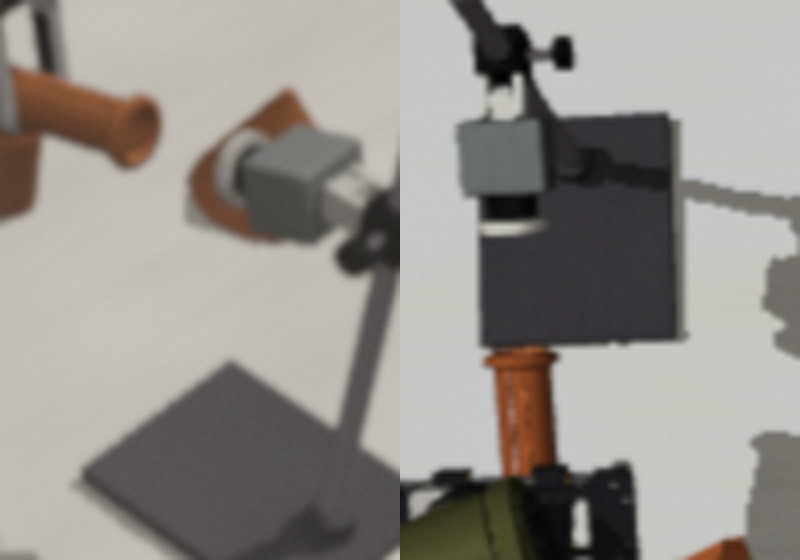

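The crop shows the beaded mouth at (143,132) in the scene view and (521,350) in the top view, against predictions of (138,134) and (522,350). The tube runs parallel to the camera body. I'll check the seam roll numerically.

```bash
python3 - <<'E'
from h import *
D=pickle.load(open("d2.pkl","rb")); t=D["top"]; s=D["scene"]; d=np.load("foc.npz"); F,R=d["F"],d["R"]
im=t["pixels"].astype(int)
for r in range(234,254,3): print(r,[tuple(v) for v in im[r,217:236]][::1] if r==240 else im[r,217:236].sum(1).tolist())
for ax in(-.02,-.05,-.08):
  P=F+R[:,0]*ax
  print(np.round(proj(t,[P+R[:,2]*.021,P+.02*R[:,1],P-.02*R[:,1],P+.021*(R[:,2]*.966+R[:,1]*.259),P+.021*(R[:,2]*.966-R[:,1]*.259)]),1).tolist())
E
```

```text
234 [580, 436, 266, 247, 282, 269, 263, 268, 243, 237, 231, 205, 172, 145, 138, 268, 487, 583, 586]
237 [586, 485, 326, 250, 242, 247, 261, 266, 269, 238, 215, 203, 171, 147, 131, 205, 465, 580, 592]
240 [(np.int64(196), np.int64(196), np.int64(198)), (np.int64(175), np.int64(165), np.int64(161)), (np.int64(145), np.int64(107), np.int64(91)), (np.int64(137), np.int64(73), np.int64(42)), (np.int64(141), np.int64(75), np.int64(43)), (np.int64(138), np.int64(93), np.int64(76)), (np.int64(141), np.int64(90), np.int64(69)), (np.int64(149), np.int64(79), np.int64(44)), (np.int64(156), np.int64(81), np.int64(40)), (np.int64(144), np.int64(75), np.int64(37)), (np.int64(129), np.int64(67), np.int64(34)), (np.int64(121), np.int64(62), np.int64(31)), (np.int64(103), np.int64(52), np.int64(26)), (np.int64(86), np.int64(43), np.int64(21)), (np.int64(72), np.int64(36), np.int64(18)), (np.int64(74), np.int64(53), np.int64(44)), (np.int64(148), np.int64(143), np.int64(143)), (np.int64(190), np.int64(191), np.int64(190)), (np.int64(197), np.int64(198), np.int64(198))]
243 [591, 542, 394, 258, 266, 365, 350, 275, 262, 238, 223, 212, 187, 161, 130, 149, 341, 523, 587]
246 [598, 580, 440, 269, 254, 292, 268, 250, 259, 224, 213, 215, 193, 163, 139, 136, 282, 500, 586]
249 [598, 583, 465, 303, 248, 237, 230, 251, 261, 250, 236, 225, 201, 171, 140, 126, 216, 476, 583]
252 [594, 585, 490, 329, 247, 264, 315, 306, 272, 286, 259, 224, 203, 179, 145, 126, 171, 457, 580]
[[224.5, 235.5], [218.8, 234.9], [233.2, 234.3], [222.6, 235.6], [226.6, 235.4]]
[[225.3, 246.4], [219.6, 245.6], [233.9, 244.9], [223.4, 246.4], [227.4, 246.2]]
[[226.1, 257.1], [220.4, 256.2], [234.7, 255.6], [224.2, 257.2], [228.2, 257.0]]
```

```bash
python3 - <<'E'
from h import *
D=pickle.load(open("d0.pkl","rb")); t=D["top"]; im=t["pixels"].astype(int)
def blue(im):  # whiteness
    return im[:,:,2]
yaw=1.477; ax=np.array([np.cos(yaw),np.sin(yaw),0]); ay=np.array([-np.sin(yaw),np.cos(yaw),0]); M=np.array([.539,-.267,.055])
for a in(.06,.03,0,-.03):
  P=M+a*ax; q=proj(t,[P+[0,0,.021],P+.02*ay,P-.02*ay]); print(np.round(q,1).tolist()); 
  c=int(round(q[0,0])); print("rows",int(q[2,1])-2,[int(max(im[r,c-3:c+4,2])) for r in range(int(q[2,1])-2,int(q[1,1])+4)])
  print([int(im[r,c-3:c+4].sum(1).mean()) for r in range(int(q[2,1])-2,int(q[1,1])+4)])
E
```

```text
[[362.4, 251.8], [361.3, 258.9], [362.4, 246.3]]
rows 244 [138, 114, 53, 30, 31, 34, 37, 41, 59, 78, 60, 36, 29, 27, 54, 106, 135, 138]
[259, 208, 156, 173, 204, 221, 235, 262, 260, 240, 224, 214, 193, 164, 142, 152, 185, 189]
[[372.1, 252.7], [370.9, 259.8], [371.9, 247.1]]
rows 245 [53, 49, 37, 28, 31, 36, 39, 41, 61, 82, 41, 33, 29, 25, 21, 28, 30, 39]
[149, 145, 144, 179, 206, 227, 241, 262, 272, 271, 231, 213, 195, 160, 117, 85, 85, 108]
[[381.8, 253.5], [380.5, 260.6], [381.4, 248.0]]
rows 245 [54, 54, 48, 33, 29, 33, 41, 49, 43, 64, 82, 42, 31, 30, 25, 23, 29, 38, 51]
[153, 154, 151, 149, 183, 209, 233, 254, 266, 278, 278, 231, 215, 194, 158, 112, 86, 91, 117]
[[391.5, 254.4], [390.1, 261.5], [391.0, 248.9]]
rows 246 [54, 54, 48, 30, 27, 32, 39, 47, 44, 67, 97, 44, 32, 30, 25, 23, 30, 38, 52]
[155, 155, 153, 150, 181, 209, 239, 266, 272, 296, 313, 244, 212, 192, 152, 106, 86, 103, 142]
```

```bash
python3 -m pendant '[0,0,0,0,0,0,-0.5,0,0,0,0,0,0,-0.5,0,0,0,0,0,0,-0.5]' && python3 -c "
from station import order; print(order.hand_in())"
```

```text
time_s: 15.0
ee_pos: [0.5025, 0.1816, 0.1931]
eef_rot: [-3.139, -0.274, 0.043]
force: [-0.2, 0.2, -3.2]
grip_width: 0.0391
grip_force: 30.0
the job is handed in; nothing more can be done
None
```

I opened the clamp, lifted the stem, and handed the job in at 15.0 s with the stem held still at the camera's focus point. By my image measurements the mouth is about 3 mm off centre and the seam about 2° off the top; the hand-in returned no verdict.

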